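# Find the rattling tin and hold it out for hand-over

### The job

Clear the rejected spectacle side arm off the tin lid it lies on by dropping it into the wire scrap basket. Then pick up the three sealed tins one at a time and shake each lengthwise, end to end, several times, until you find the one with something loose rattling in it; stand any that stay silent back down on the bench, lid up and off the cork mat. Finish while still holding the rattling tin: keep it still, level and lid up, out over the middle of the cork mat with its centre about 15 cm above the bench, and do not put it down or let go; leave the other things on the bench where they are.

Things in the scene. Friction and masses are not known exactly. Their poses are not given: they have to be found in the camera images.
- blank_center (a point): rejected black acetate spectacle side arm, a flat bar 91 mm long (x) and 9 mm thick, 25 g, lying flat across the top of one tin's lid: 62 mm of it is 18 mm wide, the last 29 mm at its +x end 12 mm wide; point at the middle of the wide portion, half-way up its thickness, where it is gripped across the 18 mm width (y)
- tin_a_center (a point): sealed oblong aluminium tin, 120 long (x) x 52 wide (y) x 46 mm high, 100 to 300 g plus any ball; point at its centre, 23 mm above its underside; z up through the lid. Loose, lid up, lying roughly fore and aft (within 0.5 rad). The three look alike but differ in weight at random. One of them, any, rattles
- tin_b_center (a point): tin like tin_a, same size, point and axes. In the tin that rattles a loose 30 mm, 110 g steel ball rolls about 80 mm from end to end and knocks on the end walls when the tin is shaken briskly along its length (8 cm strokes at 0.5 m/s); stopped, it stays a while off centre towards the end last moved to, so the moment about y differs by 0.06 to 0.1 N m between strokes. Tipped 0.3 rad, it rolls to the low end. Nothing moves inside the others
- tin_c_center (a point): tin like tin_a, same size, point and axes. It is safe to set a silent tin back where it stood
- basket: open wire scrap basket fixed to the bench, 135 (x) x 125 (y) x 60 mm high, walls and floor 4 mm; origin at the centre of its underside; may stand left, middle or right at the far side of the tins
- mat: square cork hand-over mat fixed to the bench, 130 x 130 x 4 mm; origin at the centre of its underside; may lie left, middle or right at the far side of the tins. A brush 30 mm high lies in the third of these places, other bystanders up to 30 mm high (a 95 mm glue jar to the left) lie about

How it is judged:
By the outcome, as a careful person would: the job done as asked, in the order asked, and still so for the second after the job is handed in, while the arm keeps its last pose, push and grip.
It also fails if it takes over 72 s, if anything falls off the work surface, if the arm or the gripper's body presses on something with over 40 N, if the wrist force passes 120 N, or if a joint passes its speed limit or range.

### The arm

A 6-joint arm with a two-finger parallel gripper is mounted at the origin on the work surface. World frame = base frame: x ahead of the robot, y to its left, z up, the work surface at z = 0. Lengths are in m, angles in rad, forces in N, time in s.
With the tool pointing down it reaches from about 0.3 to 0.775 m from the base axis. Payload 14.6 kg.
Tool frame: the origin (TCP) lies at the very end of the fingers, on their centre line; the grasp point (between the pads) lies 19 mm behind it (ctrl.hold_point_z is the z of the grasp point in the tool frame, in m); z points along the fingers, y is the direction in which the jaws open and shut (so a half turn about z gives the same grasp; the last joint's range is limited). The gripper opens to 94 mm and grips with 3 to 60 N. Pads are 16 mm wide; open, the fingers measure 119 mm over their backs; the gripper's body (75 mm by 177 mm) begins 78 mm behind the grasp point.
Start: joints at [-1.29, 0.3, 1.521, -0, 1.321, -0.067], TCP at [0.187, -0.517, 0.205] pointing down, gripper open.
Joint ranges: [-3.03, 3.03], [-0.79, 2.21], [0.23, 2.52], [-1.04, 4.18], [0, 3.07], [-2.55, 2.55]. Speed limits (rad/s): [2.22, 2.22, 2.57, 3.14, 3.14, 3.14].

### API

Orientations are given as [roll, pitch, yaw] about the fixed x, y, z axes, in that order (R = Rz(yaw) Ry(pitch) Rx(roll)).
In Python, from station import ctrl, cams, hand_in gives the robot as it stands.
- The arm moves only by the tool servo_tool, never from a script. Its argument "rows" is a list of rows, each a list of 7 numbers: the shift along the world's x, y, z in m, then the turn, a rotation vector about the world's x, y, z in rad, then the gripper command: -1 is shut, 1 is fully open, values between are in proportion. A call has exactly 8 rows; each row is the pose to reach, as a shift and turn from the pose measured when the call began; what a row does not reach only later rows make up. A row lasts 1/12 s, in which the tool goes at most 41.7 mm and 7.16 degrees, less where a joint would pass 70% of its speed; a pose out of reach is approached as far as the arm can. A call with a gripper value outside its range is refused whole. The fingers move at their own pace and stop on an object; "newtons" is the grip in N (left out, the last holds). Time passes only in rows, so rows that repeat a pose let the fingers close, or fill a call up. It gives the time, the measured TCP pose, the force and the opening at its end, in the units of the state.
- ctrl.get_obs(): the state, without advancing time (a new reading comes with each control period).
- cams.camera(name): name is "scene" or "top" or "wrist"; returns a dict with "image" (420x560x3 uint8, red, green, blue), "depth" (420x560 float32, m along the optical axis (not along the pixel's ray), 0 where there is no reading), "fx", "fy", "cx", "cy" (pixels), "rvec" (rotation vector, rad) and "tvec" (3), from world to camera coordinates, as OpenCV has them; the wrist camera has in their place "hand_eye" (4x4, takes a point from camera to tool coordinates, whose origin is the TCP and whose axes are the flange's). Camera axes: x right, y down, z forward; pixel columns grow to the right and rows downward; lengths in m; the calibration is good to about 2 mm. A picture is of the moment at which its call begins: read the wrist's pose just before it.
- hand_in(): hands the job in, once; it reports no verdict.
Trained networks look in a picture, given as the dict that the camera call returned (one of the last four; its "shot" number tells which), for a name from the list of things; names that differ only in an ending like _2 or _b are one class to them, and where a whole thing is asked for, a point or a joint stands for the part that bears it (a point fixed in the world has none). Each returns a list of dicts, best first, with "p" (0 to 1); they miss things now and then, are a little off and sometimes report something else, mostly with a low value. They report only what shows in the picture. A call takes as long as a camera call.
- cams.spot_in(picture, name): "box" ([left, top, right, bottom] as shares, 0 to 1, of the picture: columns of its width, rows of its height, round what is visible of it).
- cams.place_of(picture, name): "at" ([column, row] as shares, 0 to 1, of the picture: columns of its width, rows of its height: a listed point, or the origin of a listed thing).
The state is a dict: "time_s": time; "qpos": joint angles; "joint_vel": joint speeds; "tau": joint torques, N m; "ee_pos": TCP position; "eef_rot": TCP orientation; "force": force on the tool from outside, world axes, zero at the start; "moment": the same for the moment, N m; "grip_width": finger opening in m.
Only numpy, scipy, OpenCV 4.12 (cv2) and the standard library are available. Lean on these libraries where they do the work, as an engineer would, in place of code of your own. Each camera call takes 0.05 s, during which the arm holds its last target.

## Working session

There is one attempt and no reset: what is moved stays moved. The work goes in short steps, Python scripts to look and compute and a tool call to move; the robot and the scene stay as the last step left them, time stands still between calls to the robot, and variables do not carry over. Pictures are saved under pics/ and viewed, and the job is handed in when it is done.

Besides the shell and the picture viewer there is one more tool, called as a command line: name --pt "numbers of a row" for each row, then --argument value for the rest. servo_tool: Moves the arm, as the interface text tells. Its arguments: {"type":"object","properties":{"rows":{"type":"array"},"newtons":{"type":"number"}},"required":["rows"]}

```bash
ls; mkdir -p pics; cat > h.py <<'E'
import numpy as np, cv2
from scipy.spatial.transform import Rotation as R
from station import ctrl, cams, hand_in
def shot(n,fn=None):
    o=ctrl.get_obs(); p=cams.camera(n)
    if 'hand_eye' in p:
        T=np.eye(4); T[:3,:3]=R.from_euler('xyz',o['eef_rot']).as_matrix() if len(o['eef_rot'])==3 else None; T[:3,3]=o['ee_pos']
        p['T']=T@np.array(p['hand_eye'])
    else:
        M=np.eye(4); M[:3,:3]=cv2.Rodrigues(np.array(p['rvec'],float))[0]; M[:3,3]=np.ravel(p['tvec']); p['T']=np.linalg.inv(M)
    if fn: cv2.imwrite('pics/'+fn,p['image'][:,:,::-1])
    return p
def ray(p,u,v):
    d=np.array([(u-p['cx'])/p['fx'],(v-p['cy'])/p['fy'],1.]); return p['T'][:3,3],p['T'][:3,:3]@d
def onz(p,u,v,z):
    o,d=ray(p,u,v); return o+d*(z-o[2])/d[2]
def dep(p,u,v):
    o,d=ray(p,u,v); return o+d*p['depth'][int(round(v)),int(round(u))]
def cloud(p):
    v,u=np.mgrid[0:420,0:560]; z=p['depth']
    c=np.stack([(u-p['cx'])/p['fx']*z,(v-p['cy'])/p['fy']*z,z],-1)
    w=c@p['T'][:3,:3].T+p['T'][:3,3]; w[z==0]=np.nan; return w
E
python3 - <<'E'
from h import *
print({k:np.round(v,4) for k,v in ctrl.get_obs().items()}, ctrl.hold_point_z)
for n in ['top','scene']:
    p=shot(n,n+'1.png'); print(n,p['T'].round(3).tolist(),p['fx'])
    for k in ['blank_center','tin_a_center','basket','mat']:
        for r in cams.place_of(p,k)[:4]:
            u,v=r['at'][0]*560,r['at'][1]*420
            print(k,round(r['p'],2),round(u),round(v),dep(p,min(u,559),min(v,419)).round(3), onz(p,u,v,{'b':.05,'t':.023,'m':0}[k[0]] if k!='basket' else 0).round(3))
E
```

```text
pics
{'time_s': np.float64(0.0), 'qpos': array([-1.2896,  0.3005,  1.5216, -0.    ,  1.3207, -0.0666]), 'joint_vel': array([ 0.0009, -0.0015,  0.0016, -0.0016,  0.0008, -0.0002]), 'tau': array([-2.30000e-03, -5.31809e+01, -3.52736e+01,  7.07000e-02,
        2.44000e-02, -1.00000e-04]), 'ee_pos': array([ 0.1874, -0.5168,  0.2049]), 'eef_rot': array([-3.1404, -0.    ,  0.3478]), 'force': array([-1.2534, -0.2997, -0.0824]), 'moment': array([-0.0049, -0.0107, -0.0031]), 'grip_width': np.float64(0.0945)} -0.0188
top [[-0.021, -0.997, 0.07, 0.455], [-1.0, 0.021, 0.011, -0.004], [-0.012, -0.069, -0.998, 1.015], [0.0, 0.0, 0.0, 1.0]] 394.4030389844704
blank_center 0.63 277 244 [0.453 0.027 0.056] [0.453 0.027 0.05 ]
blank_center 0.44 205 234 [0.482 0.201 0.05 ] [0.482 0.201 0.05 ]
tin_a_center 0.69 366 233 [ 0.476 -0.192  0.045] [ 0.477 -0.196  0.023]
basket 0.88 170 187 [0.607 0.303 0.004] [0.608 0.304 0.   ]
mat 0.87 291 176 [ 0.629 -0.013  0.   ] [ 0.629 -0.013  0.   ]
scene [[-0.544, 0.737, -0.401, 0.907], [0.839, 0.48, -0.257, 0.235], [0.003, -0.476, -0.879, 0.874], [0.0, 0.0, 0.0, 1.0]] 480.27561196940775
blank_center 0.56 309 189 [0.452 0.027 0.055] [0.449 0.026 0.05 ]
tin_a_center 0.75 207 157 [ 0.495 -0.195  0.045] [ 0.484 -0.206  0.023]
basket 0.85 398 339 [0.606 0.312 0.004] [0.605 0.312 0.   ]
mat 0.6 244 256 [ 0.624 -0.014  0.006] [ 0.622 -0.015  0.   ]
```

View pics/top1.png

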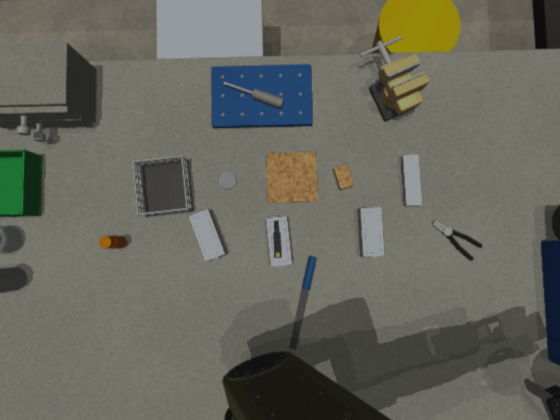

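View pics/scene1.png

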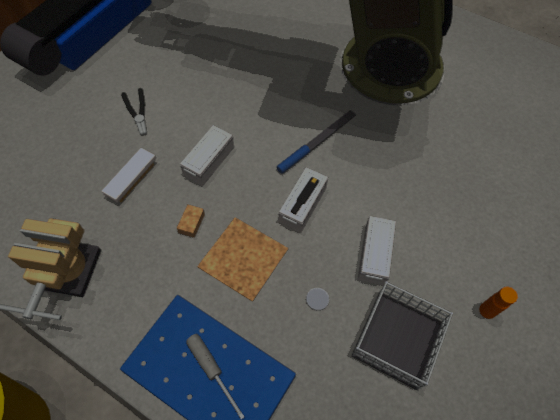

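The top view shows three white tins at about px (207,235), (279,241, carrying the black arm) and (371,232). The basket is at (163,186) and the mat at (292,177). Next I'll fit the outlines using depth.

```bash
python3 - <<'E'
from h import *
for n in ['top','scene']:
    p=shot(n); w=cloud(p)
    if n=='top':
        a=cv2.resize(p['image'][140:280,130:450],None,fx=2.5,fy=2.5,interpolation=cv2.INTER_CUBIC); cv2.imwrite('pics/topz.png',a[:,:,::-1])
    for c in [(.475,.2),(.455,.023),(.476,-.2)]:
        d=np.hypot(w[...,0]-c[0],w[...,1]-c[1])
        m=(d<.09)&(w[...,2]>.036)&(w[...,2]<.07)&(np.abs(w[...,1]-c[1])<.07)
        q=w[m]; r=cv2.minAreaRect((q[:,:2]*1000).astype(np.float32)); print(n,'tin',np.round(r[0],1),np.round(r[1],1),round(r[2],1),'z',np.percentile(q[:,2],[5,50,95]).round(4))
    img=p['image'].astype(int).sum(-1)
    d=np.hypot(w[...,0]-.455,w[...,1]-.023)
    m=(d<.08)&(w[...,2]>.040)&(w[...,2]<.07)&(img<200)
    q=w[m]; r=cv2.minAreaRect((q[:,:2]*1000).astype(np.float32)); print(n,'blank',m.sum(),np.round(r[0],1),np.round(r[1],1),round(r[2],1),'z',np.percentile(q[:,2],[5,50,95]).round(4))
    b=w[(w[...,2]>.05)&(w[...,2]<.075)&(abs(w[...,0]-.607)<.1)&(abs(w[...,1]-.305)<.1)]
    r=cv2.minAreaRect((b[:,:2]*1000).astype(np.float32)); print('basket',r)
    hsv=cv2.cvtColor(p['image'],cv2.COLOR_RGB2HSV)
    m=(hsv[...,1]>100)&(hsv[...,0]<25)&(hsv[...,2]>80)&(abs(w[...,0]-.629)<.1)&(abs(w[...,1]+.013)<.085)
    q=w[m];r=cv2.minAreaRect((q[:,:2]*1000).astype(np.float32)); print('mat',r,np.median(q[:,2]))
E
```

```text
top tin [491.1 203.4] [145.8  58.2] 22.9 z [0.0423 0.0465 0.0496]
top tin [462.9  21.3] [125.6  52.2] 4.7 z [0.0434 0.0472 0.0568]
top tin [ 481.7 -207.3] [124.3  53.3] 1.3 z [0.0424 0.0465 0.0494]
top blank 172 [467.7  25.5] [14.7 85.1] 89.1 z [0.0526 0.0553 0.0583]
basket ((587.8013305664062, 292.874755859375), (175.26669311523438, 158.52256774902344), 5.194851398468018)
mat ((627.2797241210938, -13.999153137207031), (127.57112121582031, 128.7447509765625), 0.38841673731803894) 0.004223429462438144
scene tin [489.8 203. ] [149.7  59.6] 24.2 z [0.0411 0.0458 0.0484]
scene tin [460.2  21.4] [125.3  53.5] 4.8 z [0.0415 0.0465 0.0559]
scene tin [ 479.1 -207.4] [127.   54.5] 0.8 z [0.0384 0.0461 0.0489]
scene blank 305 [467.7  32.6] [89.7 30.3] 2.5 z [0.0517 0.0547 0.0572]
basket ((600.746826171875, 298.1007385253906), (145.20388793945312, 149.0535125732422), 5.630612373352051)
mat ((626.9212036132812, -14.709571838378906), (129.73312377929688, 130.00865173339844), 0.9160235524177551) 0.003902740759580192
```

View pics/topz.png

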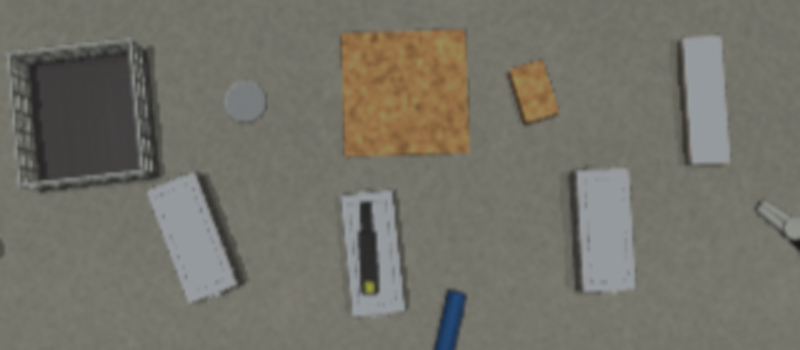

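servo_tool --pt "0.017 0.0345 -0.003 0 0 -0.02 1" --pt "0.034 0.069 -0.006 0 0 -0.04 1" --pt "0.051 0.1035 -0.01 0 0 -0.06 1" --pt "0.068 0.138 -0.014 0 0 -0.08 1" --pt "0.085 0.1725 -0.018 0 0 -0.1 1" --pt "0.102 0.207 -0.022 0 0 -0.12 1" --pt "0.119 0.2415 -0.026 0 0 -0.14 1" --pt "0.136 0.276 -0.03 0 0 -0.16 1" --newtons 15

```text
time_s: 1.27
ee_pos: [0.3238, -0.2394, 0.1755]
eef_rot: [3.141, -0.0, 0.186]
force: [1.6, -0.4, 0.1]
grip_width: 0.0938
```

```bash
python3 - <<'E'
from h import *
o=ctrl.get_obs(); print(o['time_s'],o['ee_pos'].round(4),np.round(o['eef_rot'],3))
p=shot('top')
print('tinL',onz(p,207.2,234.8,.046)); print('basket fl',onz(p,130+88/2.5,140+118/2.5,.004))
for (a,b) in [((148,190),(188,301)),((197,173),(238,285))]:
    q=[onz(p,130+x/2.5,140+y/2.5,.046) for x,y in (a,b)]; d=q[0]-q[1]; print(np.hypot(*d[:2]),np.arctan2(d[1],d[0]))
E
```

```text
1.2667 [ 0.3238 -0.2394  0.1755] [ 3.141 -0.     0.186]
tinL [0.4802733  0.19716805 0.046     ]
basket fl [0.60689535 0.31413204 0.004     ]
0.11652957752139433 0.34021195129235826
0.11784963811379758 0.3415668607718922
```

servo_tool --pt "0.016 0.033 -0.004 0 0 -0.02 1" --pt "0.032 0.066 -0.008 0 0 -0.04 1" --pt "0.048 0.1 -0.013 0 0 -0.06 1" --pt "0.065 0.133 -0.018 0 0 -0.08 1" --pt "0.081 0.166 -0.023 0 0 -0.1 1" --pt "0.097 0.2 -0.028 0 0 -0.12 1" --pt "0.113 0.233 -0.03 0 0 -0.145 1" --pt "0.129 0.266 -0.03 0 0 -0.166 1"

```text
time_s: 1.98
ee_pos: [0.4549, 0.0332, 0.1445]
eef_rot: [-3.14, -0.0, 0.021]
force: [1.1, -0.4, 0.2]
grip_width: 0.0941
```

```bash
python3 - <<'E'
from h import *
o=ctrl.get_obs(); print(o['time_s'],o['ee_pos'].round(4),np.round(o['eef_rot'],3))
p=shot('wrist','w1.png')
for k in ['blank_center','tin_a_center']:
  for r in cams.place_of(p,k)[:3]:
    u,v=r['at'][0]*560,r['at'][1]*420; print(k,r['p'],u,v,dep(p,min(u,559),min(v,419)),onz(p,u,v,.0505))
w=cloud(p); img=p['image'].astype(int).sum(-1)
m=(np.hypot(w[...,0]-.465,w[...,1]-.025)<.07)&(w[...,2]>.05)&(w[...,2]<.065)
print(m.sum()); q=w[m]; print(np.percentile(q[:,2],[5,50,95])); print(cv2.minAreaRect((q[:,:2]*1000).astype(np.float32)))
m=(np.hypot(w[...,0]-.465,w[...,1]-.025)<.07)&(w[...,2]>.035)&(w[...,2]<.05);q=w[m];print(np.percentile(q[:,2],[5,50,95]))
E
```

```text
1.9833 [0.4549 0.0332 0.1445] [-3.14  -0.     0.021]
blank_center 0.95 286.38399999999996 214.49400000000003 [0.45432105 0.02484605 0.05649884] [0.45272916 0.02461222 0.0505    ]
tin_a_center 0.95 547.288 179.59199999999998 [ 0.48563753 -0.18745908  0.04605629] [ 0.48627311 -0.18390653  0.0505    ]
2178
[0.05445811 0.05583296 0.05699157]
((467.52435302734375, 27.048477172851562), (90.8028564453125, 17.725772857666016), 2.085474967956543)
[0.04532418 0.04708106 0.04839343]
```

View pics/w1.png

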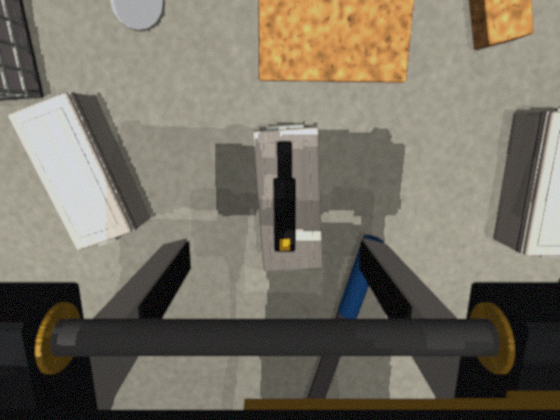

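The wrist view shows the black arm at (286,200) on the middle tin: centre (0.4675, 0.027), 91 x 18 mm, top at 56 mm on a 47 mm lid. These sizes match the text. I'll descend until only the fingertips reach the bar, staying above the lid.

servo_tool --pt "-0.001 -0.003 -0.02 0 0 0.01 0" --pt "-0.002 -0.006 -0.04 0 0 0.015 -0.2" --pt "-0.002 -0.0065 -0.06 0 0 0.015 -0.2" --pt "-0.002 -0.0065 -0.075 0 0 0.015 -0.2" --pt "-0.002 -0.0065 -0.085 0 0 0.015 -0.2" --pt "-0.002 -0.0065 -0.085 0 0 0.015 -0.2" --pt "-0.002 -0.0065 -0.085 0 0 0.015 -0.2" --pt "-0.002 -0.0065 -0.085 0 0 0.015 -0.2"

```text
time_s: 2.8
ee_pos: [0.4534, 0.026, 0.0604]
eef_rot: [-3.14, -0.001, 0.04]
force: [0.9, 0.2, 0.2]
grip_width: 0.0442
```

Height is 60.4 mm. I'll go down 10.5 mm and close gently.

servo_tool --pt "0 0.0007 -0.006 0 0 0 -0.2" --pt "0 0.0007 -0.0105 0 0 0 -0.2" --pt "0 0.0007 -0.0105 0 0 0 -0.2" --pt "0 0.0007 -0.0105 0 0 0 -0.5" --pt "0 0.0007 -0.0105 0 0 0 -1" --pt "0 0.0007 -0.0105 0 0 0 -1" --pt "0 0.0007 -0.0105 0 0 0 -1" --pt "0 0.0007 -0.0105 0 0 0 -1" --newtons 15

```text
time_s: 3.47
ee_pos: [0.4535, 0.0267, 0.0501]
eef_rot: [-3.14, -0.002, 0.04]
force: [0.3, 0.9, 0.7]
grip_width: 0.0178
```

servo_tool --pt "0 0 0.01 0 0 0 -1" --pt "0 0 0.03 0 0 0 -1" --pt "0 0 0.055 0 0 0 -1" --pt "0.01 0.02 0.08 0 0 0 -1" --pt "0.025 0.05 0.1 0 0 0 -1" --pt "0.04 0.085 0.1 0 0 0 -1" --pt "0.055 0.12 0.1 0 0 0.02 -1" --pt "0.07 0.155 0.1 0 0 0.03 -1" --newtons 25

```text
time_s: 4.13
ee_pos: [0.524, 0.1835, 0.1515]
eef_rot: [-3.14, -0.003, 0.071]
force: [0.4, -0.5, -0.5]
grip_width: 0.0173
```

servo_tool --pt "0.018 0.03 0 0 0 0 -1" --pt "0.035 0.06 0 0 0 0.0 -1" --pt "0.05 0.09 0 0 0 0.02 -1" --pt "0.065 0.115 0 0 0 0.03 -1" --pt "0.068 0.124 0 0 0 0.03 -1" --pt "0.068 0.124 0 0 0 0.03 -1" --pt "0.068 0.124 0 0 0 0.03 -1" --pt "0.068 0.124 0 0 0 0.03 -1"

```text
time_s: 4.8
ee_pos: [0.5917, 0.3063, 0.1519]
eef_rot: [-3.14, -0.003, 0.1]
force: [0.9, 0.4, -0.8]
grip_width: 0.0179
```

```bash
python3 - <<'E'
from h import *
o=ctrl.get_obs(); print(o['time_s'],o['ee_pos'].round(4),np.round(o['eef_rot'],3),o['grip_width'])
p=shot('wrist','w2.png')
for r in cams.place_of(p,'basket')[:3]:
    u,v=r['at'][0]*560,r['at'][1]*420; print(r['p'],u,v,onz(p,u,v,.00))
p=shot('top');a=cv2.resize(p['image'][140:280,130:450],None,fx=2.5,fy=2.5,interpolation=cv2.INTER_CUBIC); cv2.imwrite('pics/t2.png',a[:,:,::-1])
E
```

```text
4.8 [0.5917 0.3063 0.1519] [-3.14e+00 -3.00e-03  1.00e-01] 0.017899308763632226
0.89 272.104 182.112 [0.6066645  0.31164306 0.        ]
```

View pics/w2.png

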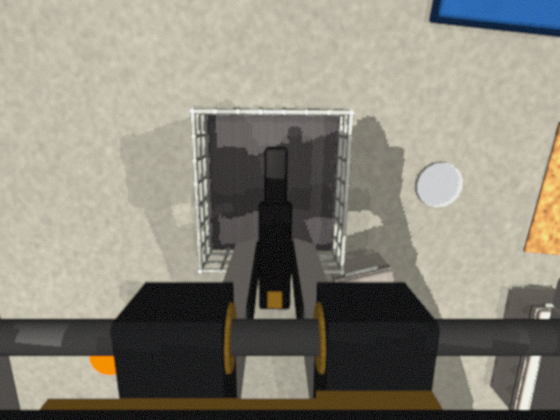

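servo_tool --pt "0 0.004 -0.025 0 0 0 -1" --pt "0 0.004 -0.055 0 0 0 -1" --pt "0 0.004 -0.085 0 0 0 -1" --pt "0 0.004 -0.11 0 0 0 -1" --pt "0 0.004 -0.125 0 0 0 -1" --pt "0 0.004 -0.13 0 0 0 -1" --pt "0 0.004 -0.13 0 0 0 -1" --pt "0 0.004 -0.13 0 0 0 -1"

```text
time_s: 5.62
ee_pos: [0.5925, 0.3104, 0.0234]
eef_rot: [-3.139, -0.005, 0.099]
force: [0.9, -0.6, 0.3]
grip_width: 0.0176
```

servo_tool --pt "0 0 0 0 0 0 -0.3" --pt "0 0 0 0 0 0 -0.3" --pt "0 0 0 0 0 0 -0.3" --pt "0 0 0.01 0 0 0 -0.3" --pt "0 0 0.04 0 0 0 -0.3" --pt "0 0 0.07 0 0 0 -0.3" --pt "0 0 0.1 0 0 0 -0.3" --pt "0 0 0.12 0 0 0 -0.3"

```text
time_s: 6.28
ee_pos: [0.5931, 0.3107, 0.1478]
eef_rot: [-3.138, -0.009, 0.099]
force: [0.5, 0.4, 0.8]
grip_width: 0.0328
```

```bash
python3 - <<'E'
from h import *
o=ctrl.get_obs(); print(o['time_s'],o['ee_pos'].round(4),np.round(o['eef_rot'],3),o['grip_width'])
p=shot('wrist','w3.png')
w=cloud(p)
m=(np.hypot(w[...,0]-.48,w[...,1]-.197)<.075)&(w[...,2]>.042)&(w[...,2]<.05)&(w[...,0]<.545)
q=w[m]; print(m.sum(),cv2.minAreaRect((q[:,:2]*1000).astype(np.float32)))
E
```

```text
6.2833 [0.5931 0.3107 0.1478] [-3.138 -0.009  0.099] 0.03283390416246918
140 ((540.8023681640625, 211.8618927001953), (4.991867542266846, 32.50322723388672), 9.050320625305176)
```

View pics/w3.png

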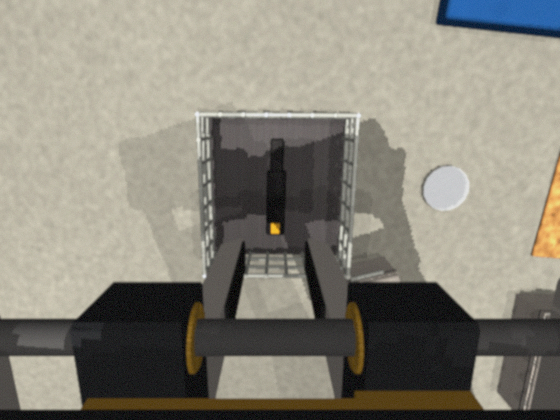

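The arm lies on the basket floor at (277,185). Next is the left tin.

servo_tool --pt "-0.015 -0.015 0 0 0 0.03 0.2" --pt "-0.035 -0.035 0 0 0 0.06 1" --pt "-0.055 -0.055 0 0 0 0.1 1" --pt "-0.08 -0.08 0 0 0 0.15 1" --pt "-0.1 -0.1 0 0 0 0.2 1" --pt "-0.113 -0.114 0 0 0 0.24 1" --pt "-0.113 -0.114 0 0 0 0.24 1" --pt "-0.113 -0.114 0 0 0 0.24 1"

```text
time_s: 7.0
ee_pos: [0.4814, 0.1971, 0.1527]
eef_rot: [-3.137, -0.015, 0.338]
force: [0.7, 0.5, 0.3]
grip_width: 0.0826
```

```bash
python3 - <<'E'
from h import *
o=ctrl.get_obs(); print(o['time_s'],o['ee_pos'].round(4),np.round(o['eef_rot'],3),o['grip_width'],o['moment'])
p=shot('wrist','w4.png')
w=cloud(p)
m=(np.hypot(w[...,0]-.48,w[...,1]-.197)<.075)&(w[...,2]>.043)&(w[...,2]<.05)
n,l,s,c=cv2.connectedComponentsWithStats(m.astype(np.uint8)); m=l==1+np.argmax(s[1:,4])
q=w[m]; print(m.sum(),cv2.minAreaRect((q[:,:2]*1000).astype(np.float32)),np.percentile(q[:,2],[5,50,95]))
E
```

```text
7.0 [0.4814 0.1971 0.1527] [-3.137 -0.015  0.338] 0.0826418011830491 [-0.00825616 -0.03244102 -0.04738664]
8182 ((481.28472900390625, 200.99945068359375), (119.60338592529297, 51.924068450927734), 20.248455047607422) [0.04580667 0.0472121  0.04846285]
```

View pics/w4.png

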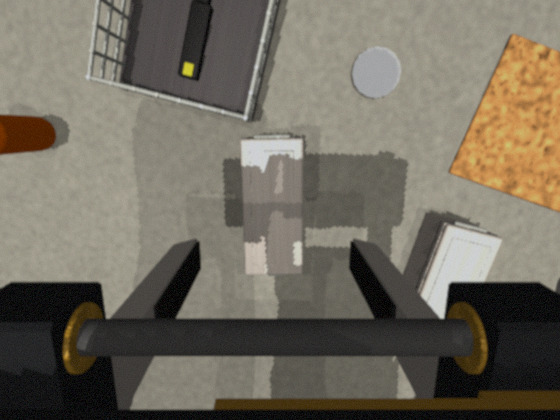

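Tin L is centred at (0.481, 0.200), yaw 0.35, 120 x 52 mm. The size matches, so I'll descend.

servo_tool --pt "0 0.003 -0.025 -0.002 0.008 0.01 1" --pt "0 0.003 -0.055 -0.004 0.015 0.015 1" --pt "0 0.003 -0.085 -0.004 0.015 0.015 1" --pt "0 0.003 -0.11 -0.004 0.015 0.015 1" --pt "0 0.003 -0.13 -0.004 0.015 0.015 1" --pt "0 0.003 -0.14 -0.004 0.015 0.015 1" --pt "0 0.003 -0.145 -0.004 0.015 0.015 1" --pt "0 0.003 -0.145 -0.004 0.015 0.015 1"

```text
time_s: 7.72
ee_pos: [0.4819, 0.2009, 0.0069]
eef_rot: [-3.135, 0.002, 0.353]
force: [0.2, -0.4, 0.3]
grip_width: 0.0942
```

servo_tool --pt "0 0 -0.001 0 0 0 0.5" --pt "0 0 -0.002 0 0 0 0" --pt "0 0 -0.002 0 0 0 -1" --pt "0 0 -0.002 0 0 0 -1" --pt "0 0 -0.002 0 0 0 -1" --pt "0 0 -0.002 0 0 0 -1" --pt "0 0 -0.002 0 0 0 -1" --pt "0 0 -0.002 0 0 0 -1" --newtons 50

```text
time_s: 8.38
ee_pos: [0.4821, 0.2008, 0.0052]
eef_rot: [-3.135, 0.001, 0.353]
force: [-0.8, -0.9, 3.3]
grip_width: 0.0516
```

```bash
python3 - <<'E'
from h import *
o=ctrl.get_obs(); print({k:np.round(v,3).tolist() for k,v in o.items()})
E
```

```text
{'time_s': 8.383, 'qpos': [0.321, 0.5, 1.765, 0.008, 0.878, 1.534], 'joint_vel': [0.001, 0.0, -0.001, -0.0, 0.0, -0.002], 'tau': [0.416, -53.986, -26.051, 0.287, -0.319, -0.017], 'ee_pos': [0.482, 0.201, 0.005], 'eef_rot': [-3.135, 0.001, 0.353], 'force': [-0.847, -0.92, 3.342], 'moment': [-0.311, 0.068, 0.025], 'grip_width': 0.052}
```

servo_tool --pt "0 0 0.008 0 0 0 -1" --pt "0 0 0.03 0 0 0 -1" --pt "0 0 0.06 0 0 0 -1" --pt "0 0 0.09 0 0 0 -1" --pt "0 0 0.115 0 0 0 -1" --pt "0 0 0.13 0 0 0 -1" --pt "0 0 0.13 0 0 0 -1" --pt "0 0 0.13 0 0 0 -1"

```text
time_s: 9.05
ee_pos: [0.482, 0.2008, 0.1353]
eef_rot: [-3.135, 0.0, 0.353]
force: [-0.7, -0.5, -3.0]
grip_width: 0.0522
```

```bash
cat > st.py <<'E'
from h import *
o=ctrl.get_obs(); r=o['eef_rot']
t=lambda v:np.round(v,4).tolist()
c,s=np.cos(r[2]),np.sin(r[2]); m=o['moment']
print(round(o['time_s'],2),'pos',t(o['ee_pos']),'rot',t(r),'f',t(o['force']),'m',t(m),'m_along_y',round(-s*m[0]+c*m[1],4),'w',round(o['grip_width'],4))
E
python3 st.py
```

```text
9.05 pos [0.482, 0.2008, 0.1353] rot [-3.1353, 0.0005, 0.3531] f [-0.6508, -0.4954, -3.0473] m [0.0206, -0.0013, 0.0499] m_along_y -0.0083 w 0.0522
```

servo_tool --pt "0.0385 0.0142 0 0 0 0 -1" --pt "0 0 0 0 0 0 -1" --pt "-0.0385 -0.0142 0 0 0 0 -1" --pt "0 0 0 0 0 0 -1" --pt "0.0385 0.0142 0 0 0 0 -1" --pt "0 0 0 0 0 0 -1" --pt "-0.0385 -0.0142 0 0 0 0 -1" --pt "-0.0385 -0.0142 0 0 0 0 -1"

```text
time_s: 9.72
ee_pos: [0.4364, 0.1844, 0.1295]
eef_rot: [-3.135, 0.015, 0.353]
force: [-1.3, -0.3, -1.2]
grip_width: 0.0517
```

```bash
python3 st.py
```

```text
9.72 pos [0.4364, 0.1844, 0.1295] rot [-3.1349, 0.0148, 0.3535] f [-1.3091, -0.2707, -1.2347] m [-0.0751, 0.0616, -0.0252] m_along_y 0.0838 w 0.0517
```

servo_tool --pt "0.0385 0.0142 0 0 0 0 -1" --pt "0.077 0.0284 0 0 0 0 -1" --pt "0.0385 0.0142 0 0 0 0 -1" --pt "0 0 0 0 0 0 -1" --pt "0.0385 0.0142 0 0 0 0 -1" --pt "0.077 0.0284 0 0 0 0 -1" --pt "0.077 0.0284 0 0 0 0 -1" --pt "0.077 0.0284 0 0 0 0 -1"

```text
time_s: 10.38
ee_pos: [0.5135, 0.2128, 0.1273]
eef_rot: [-3.135, 0.018, 0.353]
force: [-1.5, 0.0, -2.3]
grip_width: 0.0513
```

```bash
python3 st.py
```

```text
10.38 pos [0.5135, 0.2128, 0.1273] rot [-3.1347, 0.0177, 0.3534] f [-1.5398, 0.0354, -2.3103] m [-0.0005, 0.0256, -0.0142] m_along_y 0.0242 w 0.0513
```

servo_tool --pt "-0.0385 -0.0142 0 0 0 0 -1" --pt "-0.077 -0.0284 0 0 0 0 -1" --pt "-0.0385 -0.0142 0 0 0 0 -1" --pt "0 0 0 0 0 0 -1" --pt "-0.0385 -0.0142 0 0 0 0 -1" --pt "-0.077 -0.0284 0 0 0 0 -1" --pt "-0.077 -0.0284 0 0 0 0 -1" --pt "-0.077 -0.0284 0 0 0 0 -1"

```text
time_s: 11.05
ee_pos: [0.4342, 0.1836, 0.126]
eef_rot: [-3.135, 0.021, 0.353]
force: [0.8, 0.4, -2.2]
grip_width: 0.0515
```

```bash
python3 st.py
```

```text
11.05 pos [0.4342, 0.1836, 0.126] rot [-3.1346, 0.0211, 0.3534] f [0.8196, 0.3581, -2.1904] m [0.0467, -0.0778, 0.0378] m_along_y -0.0892 w 0.0515
```

```bash
cat > avg.py <<'E'
from h import *
L=[];F=[]
for i in range(6):
    cams.camera('top'); o=ctrl.get_obs(); r=o['eef_rot']; c,s=np.cos(r[2]),np.sin(r[2]); m=o['moment']; L.append(-s*m[0]+c*m[1]); F.append(o['force'][2])
print('settle my',np.round(L,3),'mean last4',np.mean(L[2:]).round(4),'fz',np.mean(F).round(2),'t',o['time_s'],'pos',o['ee_pos'].round(4),'rot',np.round(r,4),o['grip_width'].round(4))
E
python3 avg.py
```

```text
Traceback (most recent call last):
  File "avg.py", line 5, in <module>
    print('settle my',np.round(L,3),'mean last4',np.mean(L[2:]).round(4),'fz',np.mean(F).round(2),'t',o['time_s'],'pos',o['ee_pos'].round(4),'rot',np.round(r,4),o['grip_width'].round(4))
                                                                                                                                                                 ^^^^^^^^^^^^^^^^^^^^^
AttributeError: 'float' object has no attribute 'round'
```

servo_tool --pt "0.0385 0.0142 0 0 0 0 -1" --pt "0.077 0.0284 0 0 0 0 -1" --pt "0.0385 0.0142 0 0 0 0 -1" --pt "0 0 0 0 0 0 -1" --pt "0.0385 0.0142 0 0 0 0 -1" --pt "0.077 0.0284 0 0 0 0 -1" --pt "0.077 0.0284 0 0 0 0 -1" --pt "0.077 0.0284 0 0 0 0 -1"

```text
time_s: 12.02
ee_pos: [0.5151, 0.2133, 0.1271]
eef_rot: [-3.135, 0.017, 0.353]
force: [-0.4, 0.1, -2.8]
grip_width: 0.0516
```

```bash
python3 avg.py
```

```text
Traceback (most recent call last):
  File "avg.py", line 5, in <module>
    print('settle my',np.round(L,3),'mean last4',np.mean(L[2:]).round(4),'fz',np.mean(F).round(2),'t',o['time_s'],'pos',o['ee_pos'].round(4),'rot',np.round(r,4),o['grip_width'].round(4))
                                                                                                                                                                 ^^^^^^^^^^^^^^^^^^^^^
AttributeError: 'float' object has no attribute 'round'
```

```bash
sed -i "s/o\['grip_width'\].round(4)/o['grip_width']/" avg.py; python3 avg.py
```

```text
settle my [ 0.001  0.055 -0.005  0.065  0.037  0.046] mean last4 0.0357 fz -1.94 t 12.6167 pos [0.5139 0.2129 0.1277] rot [-3.1348  0.0167  0.3534] 0.05140196612485511
```

servo_tool --pt "-0.0385 -0.0142 0 0 0 0 -1" --pt "-0.077 -0.0284 0 0 0 0 -1" --pt "-0.0385 -0.0142 0 0 0 0 -1" --pt "0 0 0 0 0 0 -1" --pt "-0.0385 -0.0142 0 0 0 0 -1" --pt "-0.077 -0.0284 0 0 0 0 -1" --pt "-0.077 -0.0284 0 0 0 0 -1" --pt "-0.077 -0.0284 0 0 0 0 -1"

```text
time_s: 13.28
ee_pos: [0.4356, 0.1841, 0.1272]
eef_rot: [-3.135, 0.018, 0.353]
force: [0.9, -0.4, -1.6]
grip_width: 0.0521
```

```bash
python3 avg.py
```

```text
settle my [-0.104 -0.106 -0.    -0.081 -0.004 -0.058] mean last4 -0.0357 fz -1.83 t 13.5833 pos [0.4376 0.1847 0.1281] rot [-3.1348  0.0155  0.3533] 0.052169974484086765
```

```bash
cat > avg.py <<'E'
from h import *
L=[];F=[];T=[]
for i in range(14):
    cams.camera('top'); o=ctrl.get_obs(); r=o['eef_rot']; c,s=np.cos(r[2]),np.sin(r[2]); m=o['moment']; L.append(-s*m[0]+c*m[1]); F.append(o['force'][2]);T.append(o['tau'][3:])
print('my',np.round(L,3),'mean',np.mean(L).round(4),'sem',(np.std(L)/14**.5).round(4),'fz',np.mean(F).round(2),'tau',np.mean(T,0).round(3),'t',o['time_s'],'pos',o['ee_pos'].round(4),'rot',np.round(r,4),o['grip_width'])
E
python3 avg.py
```

```text
my [-0.011 -0.077 -0.056 -0.03  -0.062 -0.036 -0.042 -0.02  -0.058 -0.077
 -0.041 -0.034 -0.06  -0.057] mean -0.0472 sem 0.0051 fz -2.35 tau [ 0.028  0.021 -0.   ] t 14.2833 pos [0.437  0.1845 0.1277] rot [-3.1347  0.0166  0.3533] 0.051528688991343614
```

servo_tool --pt "0.0385 0.0142 0 0 0 0 -1" --pt "0.077 0.0284 0 0 0 0 -1" --pt "0.0385 0.0142 0 0 0 0 -1" --pt "0 0 0 0 0 0 -1" --pt "0.0385 0.0142 0 0 0 0 -1" --pt "0.077 0.0284 0 0 0 0 -1" --pt "0.077 0.0284 0 0 0 0 -1" --pt "0.077 0.0284 0 0 0 0 -1"

```text
time_s: 14.95
ee_pos: [0.5148, 0.2132, 0.1271]
eef_rot: [-3.135, 0.017, 0.353]
force: [0.8, 1.1, -2.7]
grip_width: 0.0519
```

```bash
python3 avg.py
```

```text
my [ 0.067  0.029  0.022  0.007 -0.011  0.041 -0.004  0.018  0.025 -0.027
  0.044 -0.021  0.036  0.004] mean 0.0165 sem 0.0068 fz -2.18 tau [ 0.032 -0.068 -0.001] t 15.65 pos [0.5139 0.2129 0.1277] rot [-3.1348  0.0166  0.3533] 0.05156732656187517
```

The moment difference is 0.064–0.09 N·m between ends, and its sign follows the ball. I'll rule out a posture effect by stopping at one place from both directions.

servo_tool --pt "-0.0385 -0.0142 0 0 0 0 -1" --pt "-0.077 -0.0284 0 0 0 0 -1" --pt "-0.0385 -0.0142 0 0 0 0 -1" --pt "0 0 0 0 0 0 -1" --pt "-0.0385 -0.0142 0 0 0 0 -1" --pt "-0.077 -0.0284 0 0 0 0 -1" --pt "-0.077 -0.0284 0 0 0 0 -1" --pt "-0.077 -0.0284 0 0 0 0 -1"

```text
time_s: 16.32
ee_pos: [0.4356, 0.1841, 0.1272]
eef_rot: [-3.135, 0.018, 0.353]
force: [0.6, -0.3, -1.7]
grip_width: 0.0521
```

```bash
python3 avg.py
```

```text
my [-0.056 -0.065 -0.134 -0.042 -0.041 -0.125 -0.022 -0.037 -0.051 -0.025
 -0.049 -0.077 -0.04  -0.028] mean -0.0564 sem 0.0088 fz -2.12 tau [ 0.03   0.026 -0.001] t 17.0167 pos [0.4369 0.1845 0.1277] rot [-3.1347  0.0167  0.3533] 0.05190457775482234
```

servo_tool --pt "-0.0385 -0.0142 0 0 0 0 -1" --pt "-0.077 -0.0284 0 0 0 0 -1" --pt "-0.077 -0.0284 0 0 0 0 -1" --pt "-0.0385 -0.0142 0 0 0 0 -1" --pt "0 0 0 0 0 0 -1" --pt "0 0 0 0 0 0 -1" --pt "0 0 0 0 0 0 -1" --pt "0 0 0 0 0 0 -1"

```text
time_s: 17.68
ee_pos: [0.4364, 0.1844, 0.1273]
eef_rot: [-3.135, 0.018, 0.353]
force: [-1.1, -0.5, -1.6]
grip_width: 0.0519
```

```bash
python3 avg.py
```

```text
my [-0.016  0.004 -0.063  0.011 -0.033 -0.014 -0.012  0.018  0.015  0.006
  0.009  0.013 -0.052 -0.027] mean -0.01 sem 0.0066 fz -2.17 tau [ 0.029 -0.03  -0.001] t 18.3833 pos [0.4369 0.1845 0.1277] rot [-3.1347  0.0166  0.3533] 0.05173059140113407
```

Same spot, −0.056 against −0.010: something moves inside. One definitive check: tip each way, level, and compare.

servo_tool --pt "0 0 0 -0.04 0.108 0 -1" --pt "0 0 0 -0.08 0.216 0 -1" --pt "0 0 0 -0.12 0.325 0 -1" --pt "0 0 0 -0.12 0.325 0 -1" --pt "0 0 0 -0.12 0.325 0 -1" --pt "0 0 0 -0.12 0.325 0 -1" --pt "0 0 0 -0.12 0.325 0 -1" --pt "0 0 0 -0.12 0.325 0 -1"

```text
time_s: 19.05
ee_pos: [0.4368, 0.1845, 0.1284]
eef_rot: [-3.135, 0.361, 0.353]
force: [-1.2, 0.5, -1.4]
grip_width: 0.0517
```

```bash
python3 avg.py
```

```text
my [-0.289 -0.253 -0.273 -0.237 -0.234 -0.278 -0.248 -0.3   -0.252 -0.235
 -0.279 -0.277 -0.259 -0.298] mean -0.2651 sem 0.0059 fz -2.21 tau [ 0.002  1.036 -0.005] t 19.75 pos [0.4369 0.1845 0.1277] rot [-3.1349  0.3632  0.3533] 0.051705176191312915
```

servo_tool --pt "0 0 0 0.04 -0.108 0 -1" --pt "0 0 0 0.08 -0.216 0 -1" --pt "0 0 0 0.12 -0.325 0 -1" --pt "0 0 0 0.16 -0.433 0 -1" --pt "0 0 0 0.2 -0.541 0 -1" --pt "0 0 0 0.24 -0.65 0 -1" --pt "0 0 0 0.24 -0.66 0 -1" --pt "0 0 0 0.24 -0.66 0 -1"

```text
time_s: 20.42
ee_pos: [0.4362, 0.1843, 0.1279]
eef_rot: [-3.138, -0.338, 0.353]
force: [0.2, -0.3, -1.1]
grip_width: 0.0514
```

```bash
python3 avg.py
```

```text
my [0.2   0.184 0.243 0.25  0.255 0.241 0.189 0.229 0.177 0.267 0.191 0.167
 0.228 0.288] mean 0.2221 sem 0.0096 fz -2.15 tau [ 0.051 -1.134  0.01 ] t 21.1167 pos [0.437  0.1845 0.1277] rot [-3.138  -0.339   0.3532] 0.051736658145719726
```

servo_tool --pt "0 0 0 -0.037 0.1 0 -1" --pt "0 0 0 -0.075 0.2 0 -1" --pt "0 0 0 -0.11 0.3 0 -1" --pt "0 0 0 -0.117 0.318 0 -1" --pt "0 0 0 -0.117 0.318 0 -1" --pt "0 0 0 -0.117 0.318 0 -1" --pt "0 0 0 -0.117 0.318 0 -1" --pt "0 0 0 -0.117 0.318 0 -1"

```text
time_s: 21.78
ee_pos: [0.4365, 0.1844, 0.1278]
eef_rot: [-3.138, -0.002, 0.353]
force: [-0.2, -0.2, -1.4]
grip_width: 0.0516
```

```bash
python3 avg.py
```

```text
my [-0.039 -0.025 -0.1   -0.01  -0.016 -0.032  0.009 -0.033  0.001 -0.036
 -0.065 -0.03  -0.021 -0.029] mean -0.0303 sem 0.007 fz -1.96 tau [ 0.021 -0.056 -0.001] t 22.4833 pos [0.437  0.1845 0.1277] rot [-3.1378e+00 -2.0000e-04  3.5320e-01] 0.0518496173876534
```

servo_tool --pt "0 0 0 -0.04 0.108 0 -1" --pt "0 0 0 -0.08 0.216 0 -1" --pt "0 0 0 -0.12 0.325 0 -1" --pt "0 0 0 -0.12 0.325 0 -1" --pt "0 0 0 -0.12 0.325 0 -1" --pt "0 0 0 -0.08 0.216 0 -1" --pt "0 0 0 -0.04 0.108 0 -1" --pt "0 0 0 0 0 0 -1"

```text
time_s: 23.15
ee_pos: [0.4371, 0.1846, 0.1284]
eef_rot: [-3.138, -0.01, 0.353]
force: [0.7, -0.2, -1.8]
grip_width: 0.0519
```

```bash
python3 avg.py
```

```text
my [-0.163  0.053  0.006  0.083  0.074 -0.004  0.004  0.046 -0.008  0.022
  0.042 -0.024  0.081 -0.004] mean 0.0148 sem 0.016 fz -2.05 tau [ 0.023 -0.318 -0.005] t 23.85 pos [0.437  0.1846 0.1275] rot [-3.1377e+00  3.0000e-04  3.5320e-01] 0.05194605537942982
```

The tilt test also gives about 0.06 N·m, with the correct sign. This is the rattling tin, so I'll carry it over the mat.

servo_tool --pt "0.008 -0.008 0.001 0 0 0 -1" --pt "0.024 -0.024 0.002 0 0 0 -1" --pt "0.042 -0.042 0.004 0 0 0 -1" --pt "0.06 -0.06 0.0045 0 0 0 -1" --pt "0.078 -0.079 0.0045 0 0 0 -1" --pt "0.092 -0.094 0.0045 0 0 0 -1" --pt "0.1 -0.103 0.0045 0 0 0 -1" --pt "0.1 -0.103 0.0045 0 0 0 -1"

```text
time_s: 24.52
ee_pos: [0.5382, 0.0796, 0.1317]
eef_rot: [-3.138, 0.0, 0.351]
force: [0.4, 0.1, -1.9]
grip_width: 0.0516
```

servo_tool --pt "0.008 -0.008 0 0 0 0 -1" --pt "0.023 -0.024 0 0 0 0 -1" --pt "0.04 -0.042 0 0 0 0 -1" --pt "0.057 -0.06 0 0 0 0 -1" --pt "0.073 -0.078 0 0 0 0 -1" --pt "0.084 -0.09 0 0 0 0 -1" --pt "0.09 -0.0955 0 0 0 0 -1" --pt "0.09 -0.0955 0 0 0 0 -1"

```text
time_s: 25.18
ee_pos: [0.6287, -0.0166, 0.1313]
eef_rot: [-3.138, 0.001, 0.35]
force: [-0.1, -0.1, -2.6]
grip_width: 0.0516
```

```bash
python3 avg.py; python3 - <<'E'
from h import *
for n in ['scene','top']:
    p=shot(n,n+'f.png'); w=cloud(p)
    m=(np.hypot(w[...,0]-.627,w[...,1]+.014)<.1)&(w[...,2]>.165)&(w[...,2]<.18)
    q=w[m]; print(n,m.sum(),np.percentile(q[:,2],[5,50,95]) if len(q) else 0)
    if len(q): print(cv2.minAreaRect((q[:,:2]*1000).astype(np.float32)),np.linalg.lstsq(np.c_[q[:,:2],np.ones(len(q))],q[:,2],rcond=None)[0])
E
```

```text
my [0.081 0.002 0.055 0.055 0.106 0.017 0.052 0.043 0.032 0.059 0.051 0.003
 0.078 0.056] mean 0.0491 sem 0.0075 fz -1.99 tau [ 0.053 -0.095 -0.012] t 25.8833 pos [ 0.6282 -0.0159  0.1317] rot [-3.1379e+00  6.0000e-04  3.5110e-01] 0.05142810718068819
scene 1352 [0.16721734 0.16985051 0.17256608]
((642.9347534179688, -9.877002716064453), (86.4912338256836, 76.25047302246094), 20.6351375579834) [-0.02471678 -0.00980349  0.18591323]
top 0 0
```

View pics/scenef.png

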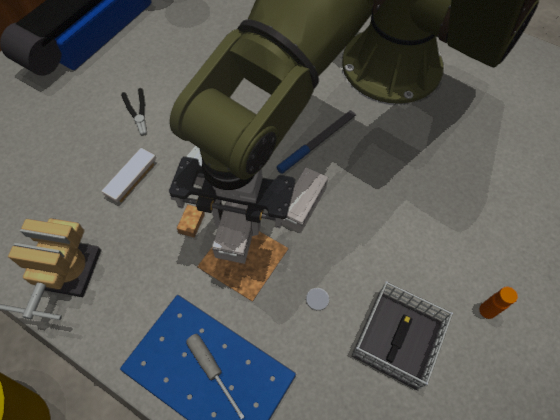

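View pics/topf.png

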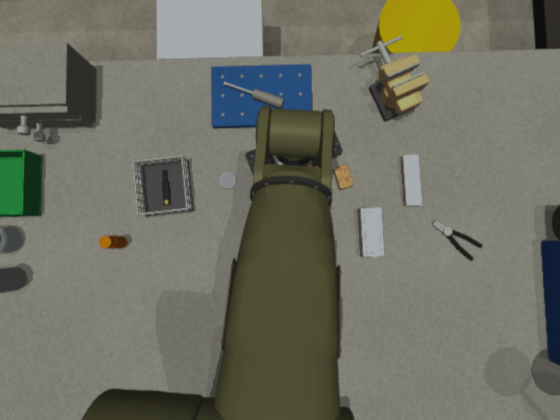

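```bash
python3 - <<'E'
from h import *
p=shot('wrist','wf.png'); w=cloud(p)
m=(np.hypot(w[...,0]-.627,w[...,1]+.014)<.09)&(w[...,2]>.16)&(w[...,2]<.178)
n,l,s,c=cv2.connectedComponentsWithStats(m.astype(np.uint8)); m=l==1+np.argmax(s[1:,4]); m=cv2.erode(m.astype(np.uint8),np.ones((5,5)))>0
q=w[m]; print(m.sum(),np.percentile(q[:,2],[5,50,95]),cv2.minAreaRect((q[:,:2]*1000).astype(np.float32)))
c,s=np.cos(.351),np.sin(.351); a=(q[:,0]-.628)*c+(q[:,1]+.016)*s; b=-(q[:,0]-.628)*s+(q[:,1]+.016)*c
print(np.linalg.lstsq(np.c_[a,b,np.ones(len(q))],q[:,2],rcond=None)[0], a.min(),a.max())
E
```

```text
17736 [0.16931772 0.17091612 0.17219009] ((649.6763305664062, -7.126209259033203), (75.52342987060547, 72.87179565429688), 20.099897384643555)
[-0.01899245  0.00477706  0.17128366] -0.014360318871069987 0.06116571631552323
```

View pics/wf.png

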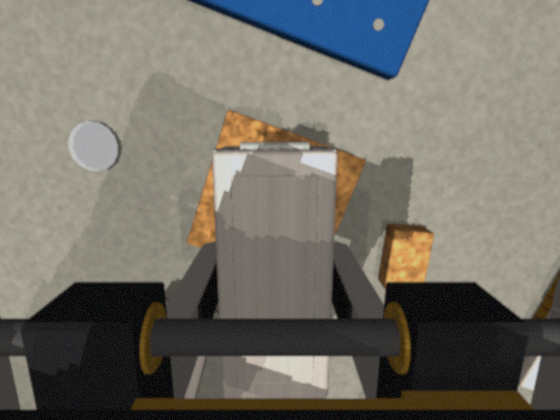

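The wrist view shows the tin held lid up at (275,230) over the cork. It is nose-down by 0.019 rad and its centre is at 148 mm. I'll trim both slightly and hold still.

servo_tool --pt "-0.0005 0.001 0.001 0.003 -0.008 0 -1" --pt "-0.001 0.002 0.002 0.006 -0.017 0 -1" --pt "-0.001 0.002 0.002 0.006 -0.017 0 -1" --pt "-0.001 0.002 0.002 0.006 -0.017 0 -1" --pt "-0.001 0.002 0.002 0.006 -0.017 0 -1" --pt "-0.001 0.002 0.002 0.006 -0.017 0 -1" --pt "-0.001 0.002 0.002 0.006 -0.017 0 -1" --pt "-0.001 0.002 0.002 0.006 -0.017 0 -1"

```text
time_s: 26.7
ee_pos: [0.6272, -0.0139, 0.1337]
eef_rot: [-3.138, -0.017, 0.351]
force: [-0.7, 0.4, -1.5]
grip_width: 0.0513
```

```bash
python3 avg.py; python3 - <<'E'
from h import *
p=shot('wrist'); w=cloud(p)
m=(np.hypot(w[...,0]-.627,w[...,1]+.014)<.09)&(w[...,2]>.16)&(w[...,2]<.182)
n,l,s,c=cv2.connectedComponentsWithStats(m.astype(np.uint8)); m=l==1+np.argmax(s[1:,4]); m=cv2.erode(m.astype(np.uint8),np.ones((5,5)))>0
q=w[m]; c,s=np.cos(.351),np.sin(.351); a=(q[:,0]-.628)*c+(q[:,1]+.016)*s; b=-(q[:,0]-.628)*s+(q[:,1]+.016)*c
print(np.linalg.lstsq(np.c_[a,b,np.ones(len(q))],q[:,2],rcond=None)[0], a.max(),b.min(),b.max())
print(ctrl.get_obs()['joint_vel'].round(3)); hand_in()
E
```

```text
my [0.05  0.055 0.017 0.083 0.082 0.028 0.046 0.087 0.082 0.086 0.044 0.077
 0.082 0.052] mean 0.0622 sem 0.0061 fz -2.25 tau [ 0.087 -0.147 -0.   ] t 27.4 pos [ 0.6272 -0.0139  0.1337] rot [-3.1381 -0.0174  0.3511] 0.05163380760212941
[-0.01412547  0.00356507  0.17342049] 0.06170810878398554 -0.03334683225547258 0.03958355613317787
[-0.    -0.    -0.002  0.001 -0.001 -0.   ]
the job is handed in; nothing more can be done
```

The job is handed in. The rattling tin is held lid up and still over the middle of the cork mat, and the whole run took about 27 s.

- **Side arm:** I lifted it off the middle tin and released it in the wire basket. The wrist picture and the last top and scene pictures show it lying on the basket floor.
- **Finding the rattle:** The left tin, the first one I lifted and shook, turned out to be the rattling one, so I did not touch the other two.
    - **Shaking:** The moment about its cross axis differed by about 0.06–0.09 N·m between the two stroke ends, with the sign a ball would give.
    - **Tilting:** Tilting it each way and levelling gave about 0.06 N·m.
    - **Disagreeing check:** Stopping at the same spot from both directions gave only 0.046 N·m, below the stated 0.06 but still well above the noise. No silent tin was measured for comparison.
- **Final hold:**
    - **Position:** The grasp is at (0.627, −0.014) and the mat centre measured (0.627, −0.014). The lid is at 173 mm, so the tin's centre is about 150 mm above the bench.
    - **Motion and grip:** Joint speeds are near zero and the grip width is 51.6 mm.
    - **Tilt:** The last wrist depth fit still shows the lid about 0.014 rad nose-down. The levelling trim turned the tool 0.017 rad, but the fit changed by only 0.005. The fit and the trim disagree by about 0.012 rad, so the true tilt is uncertain by about that much.

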